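# Take bushing bores with telescoping gauges

### The job

Two or three telescoping bore gauges stand in the deep wells of the plywood case. With each gauge that is there, take the size of the bushing bore it fits: lower it into the bore until its flange rests on the rim, tip its rocker to let the plungers spring out against the wall, tip the rocker back to lock them, then draw it out, lower it upright to the floor of a well of the case and let go only there, without dropping it. Leave the bushings standing, and do not disturb the mug, the tape measure or the tin.

Things in the scene. Friction and masses are not known exactly. Their poses are not given: they have to be found in the camera images.
- case: fixed plywood case, 288 x 100 x 116 mm, with three deep square wells in a row along its own x axis. Origin: centre of its underside. Well centres at x = -94, 0, +94 mm, y = 0; each well is 88 x 88 mm inside and 110 mm deep (floor 6 mm above the origin, walls 6 mm thick, rim at 116 mm). It stands with its long axis roughly along the world x axis.
- gauge_small: the small telescoping bore gauge, steel, 0.3 kg, 103 mm tall, upright in a well at the start (may be absent); fits the 42 mm bore of bush_small. Origin: centre of its foot, z up. From the foot: round probe 34 mm wide, 40 mm long, 6 mm tapered nose; round flange 54 mm wide, z = 40 to 46 mm, that rests on the bore's rim; grip block; rocker on top, pivot at z = 93 mm
- gauge_small_grip (a point): grip height on the axis of that gauge, 71 mm above its foot (fingertips 19 mm lower still clear the flange); the block is 30 mm along the gauge's x, 20 mm along its y (take it across y) and runs from z = 46 to 84 mm. The rocker above it is 14 mm wide along y, so open fingers pass it
- gauge_small_tip_a (a point): outer end of the +x plunger of the small gauge, at z = 12 mm. Two opposed plungers lie along the gauge's x; at the start both are flush with the probe (17 mm from its axis), held by the lock; freed, each springs out up to 9 mm with 1 to 2.5 N
- gauge_small_tip_b (a point): outer end of the -x plunger of the small gauge; the distance between its two ends is the size the gauge holds: 34 mm fully in, 42 mm in its bore, 52 mm fully out
- gauge_small_lock (a joint): rocker, 52 mm long along the gauge's x, rad: 0 = locked (+x end, with a small dark stud, is down; plungers clamped), 0.5 = free (-x end down; plungers spring out). Stays where it is left. To tip it press the raised end down about 10 mm, 20 mm from the pivot, with 3 to 5 N; its top there is z = 102 mm on the raised side, 92 mm on the low side
- gauge_medium: the medium telescoping bore gauge, steel, 0.3 kg, 103 mm tall, upright in a well at the start (may be absent); fits the 50 mm bore of bush_medium. Origin: centre of its foot, z up. From the foot: round probe 42 mm wide, 40 mm long, 6 mm tapered nose; round flange 62 mm wide, z = 40 to 46 mm, that rests on the bore's rim; grip block; rocker on top, pivot at z = 93 mm
- gauge_medium_grip (a point): grip height on the axis of that gauge, 71 mm above its foot (fingertips 19 mm lower still clear the flange); the block is 30 mm along the gauge's x, 20 mm along its y (take it across y) and runs from z = 46 to 84 mm. The rocker above it is 14 mm wide along y, so open fingers pass it
- gauge_medium_tip_a (a point): outer end of the +x plunger of the medium gauge, at z = 12 mm. Two opposed plungers lie along the gauge's x; at the start both are flush with the probe (21 mm from its axis), held by the lock; freed, each springs out up to 9 mm with 1 to 2.5 N
- gauge_medium_tip_b (a point): outer end of the -x plunger of the medium gauge; the distance between its two ends is the size the gauge holds: 42 mm fully in, 50 mm in its bore, 60 mm fully out
- gauge_medium_lock (a joint): rocker, 52 mm long along the gauge's x, rad: 0 = locked (+x end, with a small dark stud, is down; plungers clamped), 0.5 = free (-x end down; plungers spring out). Stays where it is left. To tip it press the raised end down about 10 mm, 20 mm from the pivot, with 3 to 5 N; its top there is z = 102 mm on the raised side, 92 mm on the low side
- gauge_large: the large telescoping bore gauge, steel, 0.3 kg, 103 mm tall, upright in a well at the start (may be absent); fits the 58 mm bore of bush_large. Origin: centre of its foot, z up. From the foot: round probe 50 mm wide, 40 mm long, 6 mm tapered nose; round flange 70 mm wide, z = 40 to 46 mm, that rests on the bore's rim; grip block; rocker on top, pivot at z = 93 mm
- gauge_large_grip (a point): grip height on the axis of that gauge, 71 mm above its foot (fingertips 19 mm lower still clear the flange); the block is 30 mm along the gauge's x, 20 mm along its y (take it across y) and runs from z = 46 to 84 mm. The rocker above it is 14 mm wide along y, so open fingers pass it
- gauge_large_tip_a (a point): outer end of the +x plunger of the large gauge, at z = 12 mm. Two opposed plungers lie along the gauge's x; at the start both are flush with the probe (25 mm from its axis), held by the lock; freed, each springs out up to 9 mm with 1 to 2.5 N
- gauge_large_tip_b (a point): outer end of the -x plunger of the large gauge; the distance between its two ends is the size the gauge holds: 50 mm fully in, 58 mm in its bore, 68 mm fully out
- gauge_large_lock (a joint): rocker, 52 mm long along the gauge's x, rad: 0 = locked (+x end, with a small dark stud, is down; plungers clamped), 0.5 = free (-x end down; plungers spring out). Stays where it is left. To tip it press the raised end down about 10 mm, 20 mm from the pivot, with 3 to 5 N; its top there is z = 102 mm on the raised side, 92 mm on the low side
- bush_small: loose steel bushing, 1.2 kg, upright on the table: a sleeve 68 mm in outer diameter and 60 mm tall on a round foot 92 mm in diameter and 8 mm thick. Bore 42 mm in diameter, open at the top, 52 mm deep. Origin: centre of its underside, z up
- bush_medium: loose steel bushing, 1.2 kg, upright on the table: a sleeve 76 mm in outer diameter and 60 mm tall on a round foot 100 mm in diameter and 8 mm thick. Bore 50 mm in diameter, open at the top, 52 mm deep. Origin: centre of its underside, z up
- bush_large: loose steel bushing, 1.2 kg, upright on the table: a sleeve 84 mm in outer diameter and 60 mm tall on a round foot 108 mm in diameter and 8 mm thick. Bore 58 mm in diameter, open at the top, 52 mm deep. Origin: centre of its underside, z up
- mug: dotted white mug, 91 mm tall, bystander; origin: under its centre
- tape: yellow tape measure, 66 mm tall, bystander; origin: under its centre
- tin: round wax tin with a red lid, 77 mm in diameter, 40 mm tall, bystander; origin: under its centre
Mind the look-alikes: they are no part of the job. What is shaped like the gauge_small but orange is not meant.

How it is judged:
By the outcome, as a careful person would: the job done as asked, in the order asked, and still so for the second after the job is handed in, with the robot touching nothing.
Of gauge_small, gauge_medium, gauge_large only 2 to 3 are there at a start; the rules pass over those that are not, and their reading is None.
At some moment in a run one of bush_small, bush_medium, bush_large may be knocked a few centimetres aside while the robot is not near it.
It also fails if it takes over 210 s, if anything falls off the work surface, if the arm or the gripper's body presses on something with over 40 N, if the wrist force passes 120 N, or if a joint passes its speed limit or range.

### The arm

A 6-joint arm with a two-finger parallel gripper is mounted at the origin on the work surface; the furniture and walls round the work are solid. World frame = base frame: x ahead of the robot, y to its left, z up, the work surface at z = 0. Lengths are in m, angles in degrees, forces in N, time in s.
With the tool pointing down it reaches from about 0.4 to 0.825 m from the base axis. Payload 7 kg.
Tool frame: the origin (TCP) lies between the finger pads; the fingertips stand 19 mm ahead of it and the grasp point (between the pads) is the TCP; z points along the fingers, y is the line along which they close (so a half turn about z gives the same grasp; the last joint's range is limited). The gripper opens to 88 mm and grips with 3 to 60 N. Pads are 19 mm wide; open, the fingers measure 130 mm over their backs; the gripper's body (78 mm by 193 mm) begins 47 mm behind the grasp point.
Start: joints at [89.158, 20.546, 0.682, 0, -70.136, -16.507], TCP at [0.201, 0.644, 0.246] pointing down, gripper open.
Joint ranges: [-176.03, 176.03], [-82.01, 121.73], [-58.28, 71.71], [-173.87, 95.51], [-174.79, -0.11], [-173.66, 173.66]. Speed limits (degrees/s): [136.94, 136.94, 172.46, 180, 180, 180].

### API

Orientations are given as [roll, pitch, yaw] about the fixed x, y, z axes, in that order (R = Rz(yaw) Ry(pitch) Rx(roll)).
In Python, from plant import r gives the robot as it stands. The module is installed in compiled form; this text tells all that it offers.
- The arm moves only by the shell command python3 -m pendant 'ROWS' [OPENING] [FORCE]. ROWS is JSON, a list of rows, each a list of 6 numbers: the shift along the tool's x, y, z in mm, then the turn, a rotation vector about the tool's x, y, z in rad. In form: [[tx, ty, tz, wx, wy, wz], ...]. A call has 1 to 20 rows; each row is the pose to reach, as a shift and turn from the pose commanded when the call began, along the tool's axes at that moment; what a row does not reach only later rows make up. A row lasts 1/8 s, in which the tool goes at most 62.5 mm and 10.7 degrees, less where a joint would pass 70% of its speed; a pose out of reach is approached as far as the arm can. A call with a gripper value outside its range is refused whole. OPENING is the finger opening in mm, from 0 to 87.6, set as the call begins (- or left out, the last holds). The fingers move at their own pace and stop on an object; FORCE is the grip in N (left out, the last holds). Time passes only in rows, so rows that repeat a pose let the fingers close. It gives the time, the measured TCP pose, the force, the opening and the grip force at its end, in the units of the state.
- r.get_state(): the state, without advancing time (a new reading comes with each control period).
- r.capture(name): name is "side" or "top"; returns the picture (480x640x3 uint8, red, green, blue); there is no depth.
- r.camera_params(name): a dict with "mtx" (3x3 intrinsics, pixels), "rvec" (rotation vector, rad) and "tvec" (3), from world to camera coordinates, as OpenCV has them. Camera axes: x right, y down, z forward; pixel columns grow to the right and rows downward; lengths in m; the calibration is good to about 2 mm. A picture is of the moment at which its call begins. camera_params takes no time and is no camera call.
- r.close_job(): hands the job in; it is judged then, once.
The state is a dict: "time_s": time; "joints": joint angles; "qd": joint speeds; "joint_torque": joint torques, N m; "tcp_pos": TCP position; "eef_rot": TCP orientation; "contact_force": force on the tool from outside, world axes, zero at the start; "moment": the same for the moment, N m; "gripper_width": finger opening in m; "gripper_force": force on a finger pad.
Only numpy, scipy, OpenCV 4.12 (cv2) and the standard library are available. Lean on these libraries where they do the work, as an engineer would, in place of code of your own. Each camera call takes 0.05 s, during which the arm holds its last target. There are 200 camera calls.

## Working session

There is one attempt and no reset: what is moved stays moved. The work goes in short steps, Python scripts to look and compute and a shell command to move; the robot and the scene stay as the last step left them, time stands still between calls to the robot, and variables do not carry over. Pictures are saved under pics/ and viewed, at most 14 in all, crops included, and the job is handed in when it is done.

```bash
mkdir -p pics
cat > h.py <<'E'
import numpy as np,cv2
from plant import r
def cam(n):
    p=r.camera_params(n);R=cv2.Rodrigues(np.array(p["rvec"],float))[0];return np.array(p["mtx"],float),R,np.array(p["tvec"],float).ravel()
def ray(n,u,v,z):
    K,R,t=cam(n);d=R.T@np.linalg.inv(K)@np.array([u,v,1.]);c=-R.T@t
    return c+d*(z-c[2])/d[2]
def proj(n,P):
    K,R,t=cam(n);q=K@(R@np.array(P,float)+t);return q[:2]/q[2]
def snap(n,f):
    im=r.capture(n);cv2.imwrite('pics/%s.png'%f,im[:,:,::-1]);return im
def crop(im,u0,v0,u1,v1,k,f):
    cv2.imwrite('pics/%s.png'%f,cv2.resize(im[v0:v1,u0:u1,::-1],None,fx=k,fy=k,interpolation=cv2.INTER_CUBIC))
E
python3 - <<'E'
from h import *
for n in("top","side"):
    snap(n,n+"0");K,R,t=cam(n);print(n,K[0,0],-R.T@t,R.round(2).tolist())
s=r.get_state();print(s["tcp_pos"],s["eef_rot"],s["time_s"])
E
```

```text
top 473.4983774307678 [ 0.38726337 -0.03132235  1.13091799] [[-0.02, -1.0, -0.03], [-0.99, 0.02, -0.16], [0.16, 0.02, -0.99]]
side 498.56481756328145 [0.47072638 0.92294659 0.60332391] [[-0.99, -0.11, -0.02], [-0.03, 0.47, -0.88], [0.11, -0.88, -0.47]]
[0.20117055 0.64389037 0.24470602] [ 1.79912410e+02 -7.82610710e-03 -1.73551265e+01] 0.1
```

View pics/top0.png

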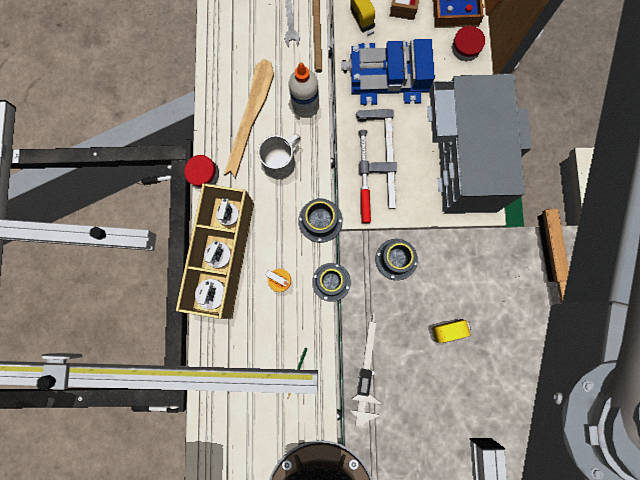

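View pics/side0.png

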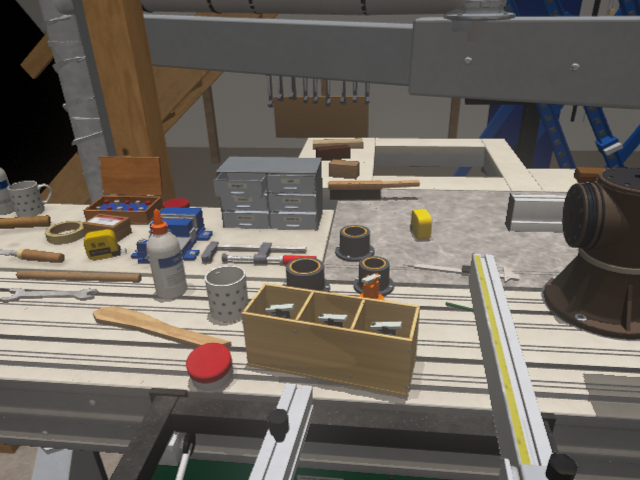

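The top view shows the case at (215,250), with gauges in its wells at (227,212), (216,254) and (209,293). The bushings are at (320,218), (331,281) and (398,258). The mug is at (277,155), the red-lidded tin at (200,170) and the tape at (450,331). Candidates for gauge_small are the orange one at (279,281), standing on the table, and the steel gauges in the wells. The orange one is the look-alike, so I'll confirm the steel ones by flange size in a crop.

Run:
```python
from h import *
im=cv2.imread('pics/top0.png')[:,:,::-1]
a=cv2.resize(im[175:325,170:300],None,fx=4,fy=4,interpolation=cv2.INTER_CUBIC);cv2.imwrite('pics/c1.png',a[:,:,::-1])
crop(im,290,185,430,310,5,'c2')
print(proj("top",[.2,.644,.25]),proj("side",[.2,.644,.25]))
# rims: yellow ring mask
hsv=cv2.cvtColor(im,cv2.COLOR_RGB2HSV)
m=cv2.inRange(hsv,(20,90,90),(35,255,255))
for c in cv2.findContours(m,cv2.RETR_EXTERNAL,cv2.CHAIN_APPROX_NONE)[0]:
    (u,v),(w,h),_=cv2.minAreaRect(c)
    if w>12 and 290<u<440 and 180<v<310:
        e=cv2.fitEllipse(c);P=ray("top",*e[0],.06);print(e[0],e[1],P.round(4),'dia',np.array(e[1])*(1.13-.06)/473*1000)
```

```text
[-40.89628144 433.42777994] [728.27306229 496.75413173]
(331.0627136230469, 279.7425231933594) (22.03059959411621, 22.31319808959961) [ 0.4794 -0.0335  0.06  ] dia [49.83666293 50.47594494]
(399.603271484375, 255.61080932617188) (25.145288467407227, 26.00700569152832) [ 0.531  -0.1904  0.06  ] dia [56.88257645 58.83191562]
(319.612060546875, 215.15591430664062) (27.920902252197266, 28.8095703125) [ 0.6296 -0.0105  0.06  ] dia [63.16144907 65.17175525]
```

View pics/c1.png

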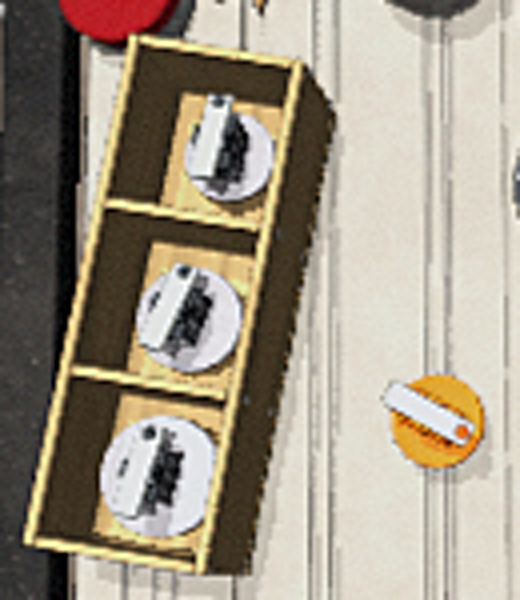

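View pics/c2.png

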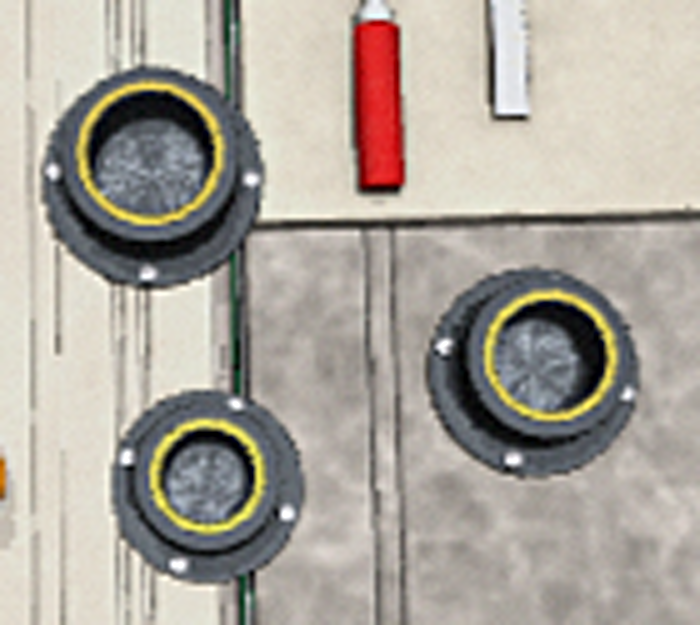

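The crop settles identity. The gauges with dark studs are steel with white-metal flanges: small in the far well, medium in the middle, large in the near one, judging by flange width. The orange one at (279,281) stands outside the case and is not used. Bushing rims: small (331,280), medium (400,256), large (320,215).

Run:
```python
from h import *
t=cv2.imread('pics/top0.png');s=cv2.imread('pics/side0.png')
f=lambda i,u,v,w,h,k:cv2.resize(i[v:v+h,u:u+w],None,fx=k,fy=k,interpolation=cv2.INTER_CUBIC)
top=[f(t,u,v,33,33,8) for u,v in((211,195),(200,238),(192,277))]
sd=[f(s,u,v,44,33,6) for u,v in((258,295),(311,305),(364,311))]
cv2.imwrite('pics/c3.png',np.vstack([np.hstack(top),np.hstack(sd)]))
# flange discs in top: white, low saturation
g=t.astype(int);m=((g.min(2)>175)&(g.max(2)-g.min(2)<40)).astype('uint8')*255
for c in cv2.findContours(m[185:320,188:245].copy(),cv2.RETR_EXTERNAL,cv2.CHAIN_APPROX_NONE,offset=(188,185))[0]:
    if cv2.contourArea(c)>40: print(cv2.minEnclosingCircle(c),cv2.boundingRect(c),cv2.fitEllipse(c)[:2])
for n,uv in {'far L':(203,185),'far R':(244,191),'near L':(177,310),'near R':(220,317)}.items(): print(n,ray("top",*uv,.116).round(4))
```

```text
((209.9197540283203, 293.95062255859375), 15.26473331451416) (195, 279, 29, 30) ((209.1657257080078, 293.4557189941406), (27.248628616333008, 29.732080459594727))
((239.5, 289.0), 30.335721969604492) (234, 259, 11, 61) ((239.70729064941406, 307.6833801269531), (8.601325035095215, 80.17286682128906))
((219.5, 254.5), 12.747649192810059) (214, 242, 16, 26) ((220.87881469726562, 254.81570434570312), (15.878772735595703, 22.356060028076172))
((211.5, 251.0), 11.10190200805664) (204, 241, 15, 21) ((210.0223388671875, 251.05104064941406), (8.802294731140137, 22.251771926879883))
((228.5, 214.0), 10.594910621643066) (225, 204, 13, 21) ((229.22731018066406, 214.10757446289062), (14.868871688842773, 18.8801212310791))
((220.0, 208.5), 9.962529182434082) (216, 199, 11, 20) ((220.92486572265625, 209.84962463378906), (6.9548115730285645, 21.27668571472168))
((192.5, 207.0), 20.00634765625) (192, 187, 9, 41) ((195.27908325195312, 196.618896484375), (5.937445163726807, 50.06047058105469))
far L [0.6924 0.2476 0.116 ]
far R [0.6761 0.1555 0.116 ]
near L [0.4168 0.2978 0.116 ]
near R [0.4003 0.2049 0.116 ]
```

View pics/c3.png

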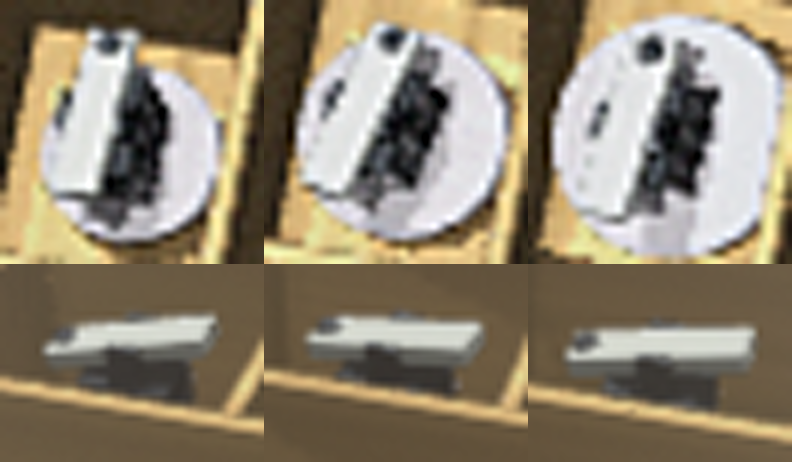

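Run:
```python
from h import *
D={'S':((227.25,214.4),(225,198.75),(221,219.1),(258,295,(45,348-264),(215,320-264))),
'M':((217.25,254.9),(216.75,241.75),(208.25,261.75),0),'L':((209.4,294),(207.9,281.4),(202.5,303.9),0)}
for k,(c,p,q,_) in D.items():
    F=ray("top",*c,.052);A=ray("top",*p,.0965);B=ray("top",*q,.1095);d=A-B
    print(k,F.round(4),'rocker mid',((A+B)/2).round(4),'len',np.hypot(*d[:2]).round(4),'yaw',np.degrees(np.arctan2(d[1],d[0])).round(1))
# side check of rocker ends
for k,p,q in(('S',(258+45/6,295+84/6),(258+215/6,295+60/6)),('M',(311+(308-264)/6,305+78/6),(311+(480-264)/6,305+68/6)),('L',(364+(568-528)/6,311+88/6),(364+(752-528)/6,311+75/6))):
    A=ray("side",*p,.0965);B=ray("side",*q,.1095);d=A-B
    print(k,'side mid',((A+B)/2).round(4),np.hypot(*d[:2]).round(4),np.degrees(np.arctan2(d[1],d[0])).round(1))
c=np.mean([ray("top",*u,.116) for u in((203,185),(244,191),(177,310),(220,317))],0);print('case',c.round(4))
# start tool axes
from scipy.spatial.transform import Rotation as Q
print(Q.from_euler('xyz',r.get_state()["eef_rot"],degrees=True).as_matrix().round(3).tolist())
```

```text
S [0.6387 0.2064 0.052 ] rocker mid [0.6398 0.2048 0.103 ] len 0.05 yaw -6.2
M [0.5432 0.2284 0.052 ] rocker mid [0.5433 0.2267 0.103 ] len 0.0485 yaw -17.8
L [0.4535 0.245  0.052 ] rocker mid [0.4537 0.2411 0.103 ] len 0.05 yaw -8.5
S side mid [0.6408 0.2108 0.103 ] 0.0521 -2.9
M side mid [0.545  0.2338 0.103 ] 0.0509 -10.7
L side mid [0.4551 0.2477 0.103 ] 0.0505 -8.8
case [0.5464 0.2264 0.116 ]
[[0.954, -0.298, -0.0], [-0.298, -0.954, -0.001], [0.0, 0.002, -1.0]]
```

```bash
cat >> h.py <<'E'
def row(x,y,z,yaw):
    s=r.get_state();p=s["tcp_pos"];a=s["eef_rot"][2];c,q=np.cos(np.radians(a)),np.sin(np.radians(a))
    dx,dy=x-p[0],y-p[1];w=-np.radians((yaw-a+180)%360-180)
    return [round(1000*(c*dx+q*dy),1),round(1000*(q*dx-c*dy),1),round(-1000*(z-p[2]),1),0,0,round(w,3)]
def st():
    s=r.get_state();print(round(s["time_s"],2),np.round(s["tcp_pos"],4),np.round(s["eef_rot"],1),np.round(s["contact_force"],1),s["gripper_width"])
E
python3 - <<'E'
from h import *
for a,b in(((318,380),(482,258)),((152,240),(298,392))):
  for z in(0,.05,.1,.2,.3): print(z,ray("top",*a,z)[:2].round(3),ray("side",*b,z)[:2].round(3))
print(row(.639,.2075,.2,-6))
E
```

```text
0 [0.254 0.002] [ 0.218 -0.18 ]
0.05 [0.259 0.001] [ 0.239 -0.089]
0.1 [ 0.265 -0.001] [0.26  0.002]
0.2 [ 0.277 -0.004] [0.302 0.185]
0.3 [ 0.289 -0.007] [0.344 0.368]
0 [0.591 0.402] [0.598 0.308]
0.05 [0.582 0.383] [0.587 0.359]
0.1 [0.573 0.364] [0.577 0.41 ]
0.2 [0.555 0.326] [0.556 0.512]
0.3 [0.537 0.287] [0.535 0.614]
[np.float64(548.1), np.float64(285.9), np.float64(44.7), 0, 0, np.float64(-0.198)]
```

```bash
python3 -m pendant '[[548,286,20,0,0,-0.2],[548,286,20,0,0,-0.2],[548,286,20,0,0,-0.2],[548,286,20,0,0,-0.2],[548,286,20,0,0,-0.2],[548,286,20,0,0,-0.2],[548,286,20,0,0,-0.2],[548,286,20,0,0,-0.2],[548,286,20,0,0,-0.2],[548,286,20,0,0,-0.2],[548,286,45,0,0,-0.2],[548,286,45,0,0,-0.2],[548,286,45,0,0,-0.2]]' 32 15
python3 - <<'E'
from h import *
st();print(row(.639,.2075,.077,-6))
s=snap("side","s1");t=snap("top","t1")
a=np.vstack([cv2.resize(s[150:390,180:480],None,fx=1.6,fy=1.6),cv2.resize(t[130:270,140:340],(480,336))[:,:]])
cv2.imwrite('pics/v1.png',cv2.resize(a,None,fx=.8,fy=.8)[:,:,::-1])
E
```

```text
time_s: 1.72
tcp_pos: [0.639, 0.2083, 0.2011]
eef_rot: [180.0, -0.0, -5.8]
contact_force: [0.3, 1.3, 0.3]
gripper_width: 0.0321
gripper_force: 0.0
1.73 [0.639  0.2083 0.2011] [180.   -0.   -5.8] [0.3 1.3 0.3] 0.03208890761703531
[np.float64(0.1), np.float64(0.8), np.float64(124.1), 0, 0, np.float64(0.003)]
```

View pics/v1.png

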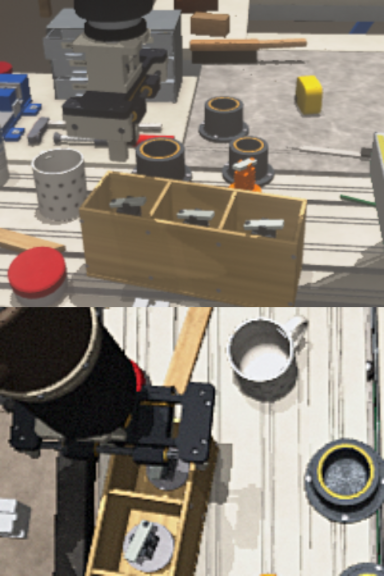

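The gripper hangs above the far well, pads aligned with the small gauge; nothing is disturbed. Descending.

```bash
python3 -m pendant '[[0,1,50,0,0,0],[0,1,85,0,0,0],[0,1,105,0,0,0],[0,1,124,0,0,0],[0,1,124,0,0,0]]' 32 15 && python3 -m pendant '[[0,0,0,0,0,0],[0,0,0,0,0,0],[0,0,0,0,0,0],[0,0,0,0,0,0]]' 0 25 && python3 -m pendant '[[0,0,-10,0,0,0],[0,0,-25,0,0,0],[0,0,-25,0,0,0]]'
```

```text
time_s: 2.45
tcp_pos: [0.6383, 0.207, 0.0757]
eef_rot: [179.9, 0.1, -5.9]
contact_force: [0.3, 0.2, 0.4]
gripper_width: 0.032
gripper_force: 0.0
time_s: 2.95
tcp_pos: [0.6397, 0.2073, 0.0779]
eef_rot: [-179.9, -0.1, -5.9]
contact_force: [-0.3, 0.9, 6.2]
gripper_width: 0.0197
gripper_force: 25.0
time_s: 3.32
tcp_pos: [0.6398, 0.2073, 0.1034]
eef_rot: [-179.9, -0.1, -5.9]
contact_force: [-0.1, 0.6, -3.8]
gripper_width: 0.02
gripper_force: 25.0
```

```bash
python3 -m pendant '[[0,0,-60,0,0,0],[0,0,-117,0,0,0],[0,0,-117,0,0,0]]'
python3 - <<'E'
from h import *
st();print(row(.4794,-.0335,.2,-6))
E
```

```text
time_s: 3.7
tcp_pos: [0.6415, 0.208, 0.2246]
eef_rot: [-179.7, -0.5, -5.9]
contact_force: [0.6, 0.7, -4.3]
gripper_width: 0.0201
gripper_force: 25.0
3.7 [0.6415 0.208  0.2246] [-179.7   -0.5   -5.9] [ 0.6  0.7 -4.3] 0.020055450078036545
[np.float64(-136.6), np.float64(256.8), np.float64(24.6), 0, 0, np.float64(0.002)]
```

```bash
python3 -m pendant '[[-30,56,0,0,0,0],[-60,112,0,0,0,0],[-90,168,0,0,0,0],[-120,224,10,0,0,0],[-135,257,40,0,0,0],[-135,257,55,0,0,0],[-135,257,55,0,0,0],[-135,257,55,0,0,0]]'
cat > bush.py <<'E'
from h import *
def rims(im,n="top"):
    hsv=cv2.cvtColor(im,cv2.COLOR_RGB2HSV);m=cv2.inRange(hsv,(20,90,90),(35,255,255))
    for c in cv2.findContours(m,cv2.RETR_EXTERNAL,cv2.CHAIN_APPROX_NONE)[0]:
        if len(c)<25: continue
        e=cv2.fitEllipse(c);P=ray(n,*e[0],.06)
        if .4<P[0]<.8 and -.3<P[1]<.1: print('rim',np.round(e[0],1),np.round(e[1],1),P.round(4))
E
python3 - <<'E'
from bush import *
st();t=snap("top","t2");s=snap("side","s2");rims(t)
a=np.hstack([cv2.resize(s[190:310,300:450],(600,480)),cv2.resize(t[220:320,280:380],(480,480))])
cv2.imwrite('pics/v2.png',cv2.resize(a,None,fx=.74,fy=.74)[:,:,::-1]);print(proj("side",[.4794,-.0335,.06]),proj("top",[.4794,-.0335,.06]))
E
```

```text
time_s: 4.7
tcp_pos: [0.4792, -0.0343, 0.1639]
eef_rot: [-180.0, -0.0, -5.8]
contact_force: [-0.5, 0.3, -3.1]
gripper_width: 0.0203
gripper_force: 25.0
4.7 [ 0.4792 -0.0343  0.1639] [-180.    -0.    -5.8] [-0.5  0.3 -3.1] 0.020339643413649907
rim [399.6 255.6] [25. 26.] [ 0.5309 -0.1903  0.06  ]
rim [317.8 212.3] [20.3 25. ] [ 0.6366 -0.0064  0.06  ]
[374.18838768 262.76633357] [331.07798023 279.76113007]
```

View pics/v2.png

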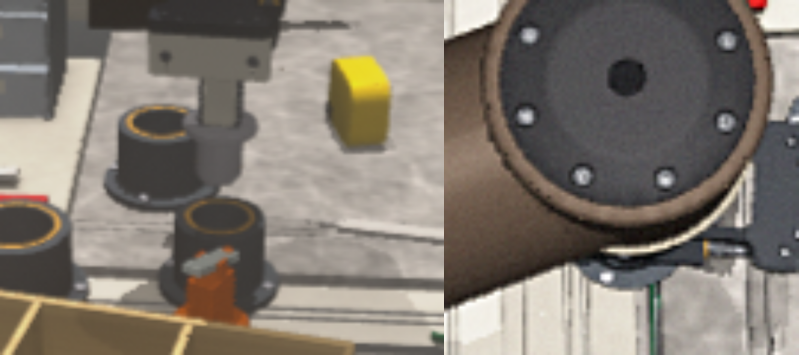

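The side view shows the small gauge hanging upright, its flange at about (374,232). The rim of bush_small is at (375,263), with the orange look-alike in front of it.

Run:
```python
from h import *
for x in(.4752,.4792,.4832): print(proj("side",[x,-.0343,.136]),proj("side",[x,-.0343,.093]))
im=cv2.imread('pics/s2.png');g=cv2.cvtColor(im,cv2.COLOR_BGR2GRAY)
for v in(231,233,244,248): print(v,g[v,355:395].tolist())
```

```text
[376.98360094 231.52661737] [376.48721127 249.38724307]
[375.09115775 231.47695978] [374.63016013 249.3313241 ]
[373.20026532 231.42734287] [372.77460246 249.2754501 ]
231 [61, 61, 60, 60, 60, 59, 76, 105, 113, 113, 114, 103, 72, 77, 99, 100, 102, 102, 102, 103, 106, 105, 105, 99, 79, 64, 79, 94, 94, 95, 95, 120, 166, 184, 184, 186, 184, 177, 175, 178]
233 [61, 61, 60, 60, 60, 60, 66, 80, 88, 93, 94, 95, 95, 95, 95, 95, 95, 95, 95, 95, 95, 92, 86, 85, 83, 84, 94, 95, 95, 93, 93, 107, 152, 184, 184, 183, 181, 177, 176, 177]
244 [60, 61, 60, 61, 61, 61, 60, 60, 60, 60, 64, 73, 81, 84, 87, 87, 87, 89, 90, 91, 91, 89, 89, 89, 87, 84, 116, 171, 191, 188, 183, 173, 164, 165, 167, 171, 173, 175, 174, 170]
248 [60, 61, 60, 61, 60, 61, 61, 60, 60, 60, 61, 70, 80, 85, 86, 88, 88, 88, 90, 90, 89, 88, 88, 87, 85, 86, 130, 180, 180, 182, 184, 183, 181, 179, 177, 176, 179, 182, 182, 183]
```

```bash
python3 -m pendant '[[-2.5,-1,10,0,0,0],[-2.5,-1,30,0,0,0],[-2.5,-1,40,0,0,0],[-2.5,-1,50,0,0,0],[-2.5,-1,62,0,0,0],[-2.5,-1,62,0,0,0]]' && python3 -m pendant '[[0,0,4,0,0,0],[0,0,8,0,0,0],[0,0,10,0,0,0],[0,0,10,0,0,0]]'
```

```text
time_s: 5.55
tcp_pos: [0.4754, -0.0338, 0.1007]
eef_rot: [180.0, 0.1, -5.9]
contact_force: [-0.6, 0.6, -3.4]
gripper_width: 0.0198
gripper_force: 25.0
time_s: 6.05
tcp_pos: [0.4762, -0.0337, 0.0919]
eef_rot: [-180.0, -0.0, -5.9]
contact_force: [0.2, 1.0, 0.1]
gripper_width: 0.0196
gripper_force: 25.0
```

```bash
python3 -m pendant '[[0,0,1,0,0,0],[0,0,1,0,0,0]]' && python3 -m pendant '[[0,0,0,0,0,0],[0,0,0,0,0,0],[0,0,0,0,0,0],[0,0,-25,0,0,0],[0,0,-65,0,0,0],[0,0,-65,0,0,0]]' 40 25 &&  python3 -m pendant '[[-20,0,0,0,0,0],[-20,0,0,0,0,0],[-20,0,0,0,0,0],[-20,0,0,0,0,0],[-20,0,0,0,0,0]]' 0 10
python3 - <<'E'
from bush import *
st();s=snap("side","s3");crop(s,330,190,430,290,5,'v3')
E
```

```text
time_s: 6.3
tcp_pos: [0.4762, -0.0337, 0.0918]
eef_rot: [180.0, -0.1, -5.9]
contact_force: [-4.6, 1.5, 13.2]
gripper_width: 0.0199
gripper_force: 25.0
time_s: 7.05
tcp_pos: [0.4779, -0.0332, 0.1583]
eef_rot: [-179.9, -0.3, -5.9]
contact_force: [0.5, 0.1, -0.3]
gripper_width: 0.0398
gripper_force: 0.0
time_s: 7.68
tcp_pos: [0.4562, -0.0316, 0.1553]
eef_rot: [180.0, 0.0, -5.9]
contact_force: [-0.3, -0.2, 0.2]
gripper_width: 0.001
gripper_force: 0.0
7.67 [ 0.4562 -0.0316  0.1553] [180.    0.   -5.9] [-0.3 -0.2  0.2] 0.0009753889768471646
```

View pics/v3.png

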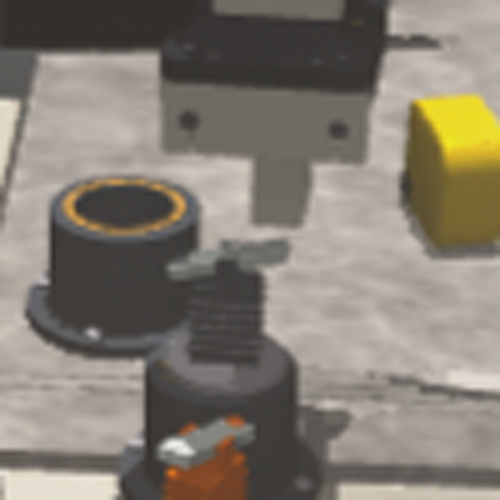

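The gauge is seated with its flange on the bushing. The raised rocker end is at (388,239), under the closed fingers at (386,232).

```bash
python3 -m pendant '[[2,0,8,0,0,0],[2,0,14,0,0,0],[2,0,18,0,0,0],[2,0,21,0,0,0],[2,0,23.5,0,0,0],[2,0,24.5,0,0,0],[2,0,24.5,0,0,0]]'
python3 - <<'E'
from h import *
st();s=snap("side","s4")
E
```

```text
time_s: 8.6
tcp_pos: [0.4573, -0.032, 0.1319]
eef_rot: [180.0, 0.1, -5.9]
contact_force: [-8.7, 2.3, 17.0]
gripper_width: 0.0004
gripper_force: 8.8
8.6 [ 0.4573 -0.032   0.1319] [ 1.8e+02  1.0e-01 -5.9e+00] [-8.7  2.3 17. ] 0.000437365082712212
```

```bash
python3 -m pendant '[[0,0,-25,0,0,0],[20,0,-28,0,0,0],[40,0,-26,0,0,0],[40,0,-26,0,0,0]]'
python3 - <<'E'
from h import *
st();s=snap("side","s5");crop(s,330,190,430,290,5,'v4')
E
```

```text
time_s: 9.15
tcp_pos: [0.4988, -0.036, 0.1567]
eef_rot: [180.0, -0.0, -5.9]
contact_force: [-0.3, 0.3, -0.7]
gripper_width: 0.0003
gripper_force: 0.0
9.15 [ 0.4988 -0.036   0.1567] [180.   -0.   -5.9] [-0.3  0.3 -0.7] 0.0002650349538032811
```

View pics/v4.png

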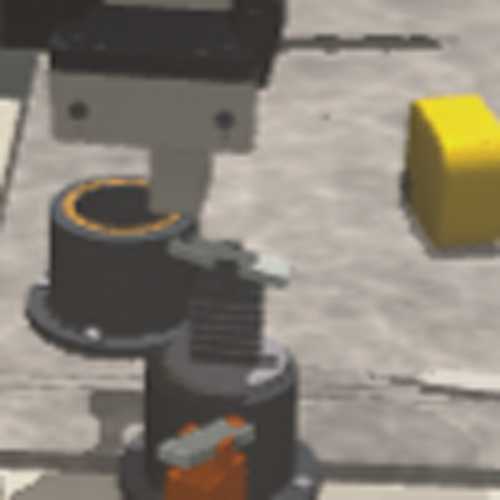

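The rocker has tipped: its stud end at (366,239) is now up, and the fingers are above it. Pressing it back.

```bash
python3 -m pendant '[[0,0,8,0,0,0],[0,0,14,0,0,0],[0,0,18,0,0,0],[0,0,21,0,0,0],[0,0,24,0,0,0],[0,0,25.5,0,0,0],[0,0,25.5,0,0,0]]' && python3 -m pendant '[[0,0,-25,0,0,0],[-20,0,-30,0,0,0],[-20,0,-30,0,0,0]]' 40 25
python3 - <<'E'
from h import *
st();s=snap("side","s6");crop(s,330,190,430,290,5,'v5');print(row(.4785,-.0335,.0925,-6))
E
```

```text
time_s: 10.07
tcp_pos: [0.499, -0.0359, 0.1324]
eef_rot: [-180.0, -0.1, -5.9]
contact_force: [1.3, -1.0, 5.5]
gripper_width: 0.0003
gripper_force: 3.1
time_s: 10.45
tcp_pos: [0.4767, -0.0338, 0.1616]
eef_rot: [-180.0, 0.0, -5.9]
contact_force: [0.0, 0.4, 0.2]
gripper_width: 0.0248
gripper_force: 0.0
10.45 [ 0.4767 -0.0338  0.1616] [-180.     0.    -5.9] [0.  0.4 0.2] 0.024845325307897535
[np.float64(1.1), np.float64(-0.4), np.float64(69.0), 0, 0, np.float64(0.002)]
```

View pics/v5.png

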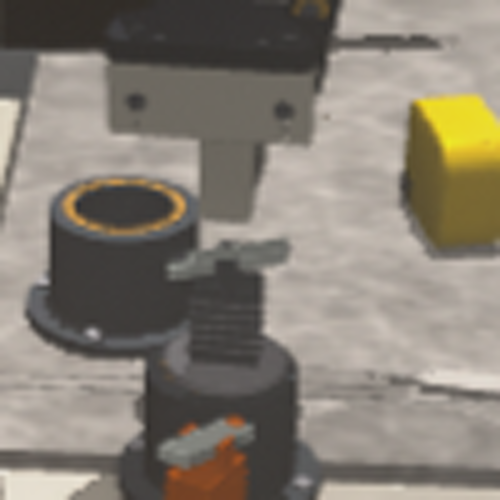

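The rocker is back down at its stud end, but the press only reached 5.5 N, so I'll press again a little deeper to be sure it is fully locked.

```bash
python3 -m pendant '[[20,0,0,0,0,0],[20,0,0,0,0,0],[20,0,0,0,0,0],[20,0,0,0,0,0],[20,0,10,0,0,0],[20,0,20,0,0,0],[20,0,26,0,0,0],[20,0,29,0,0,0],[20,0,31,0,0,0],[20,0,31,0,0,0]]' 0 10 && python3 -m pendant '[[0,0,-25,0,0,0],[-19,0,-31,0,0,0],[-19,0,-31,0,0,0],[-19,0,-31,0,0,0],[-19,0,-31,0,0,0]]' 40 25 &&  python3 -m pendant '[[0,0,30,0,0,0],[0,0,60,0,0,0],[0,0,69,0,0,0],[0,0,69,0,0,0]]'
```

```text
time_s: 11.75
tcp_pos: [0.4979, -0.0361, 0.1322]
eef_rot: [180.0, -0.0, -5.8]
contact_force: [-6.7, 0.9, 18.7]
gripper_width: 0.0003
gripper_force: 7.8
time_s: 12.38
tcp_pos: [0.4792, -0.034, 0.1612]
eef_rot: [180.0, 0.0, -5.9]
contact_force: [0.0, 0.2, -0.5]
gripper_width: 0.0392
gripper_force: 0.0
time_s: 12.88
tcp_pos: [0.479, -0.0341, 0.0923]
eef_rot: [180.0, 0.1, -5.9]
contact_force: [-0.1, -0.8, -0.6]
gripper_width: 0.0399
gripper_force: 0.0
```

```bash
python3 -m pendant '[[0,0,0,0,0,0],[0,0,0,0,0,0],[0,0,0,0,0,0],[0,0,0,0,0,0]]' 0 30 && python3 -m pendant '[[0,0,-5,0,0,0],[0,0,-10,0,0,0],[0,0,-20,0,0,0],[0,0,-35,0,0,0],[0,0,-55,0,0,0],[0,0,-90,0,0,0],[0,0,-130,0,0,0],[0,0,-130,0,0,0]]'
python3 - <<'E'
from bush import *
st();s=snap("side","s7");t=snap("top","t7");rims(t);crop(s,320,160,440,290,4,'v6');print(row(.639,.2085,.225,-8))
E
```

```text
time_s: 13.38
tcp_pos: [0.4794, -0.0339, 0.0933]
eef_rot: [-180.0, -0.1, -5.9]
contact_force: [-1.8, -0.4, 6.9]
gripper_width: 0.0195
gripper_force: 30.0
time_s: 14.38
tcp_pos: [0.4799, -0.0338, 0.226]
eef_rot: [-179.9, -0.3, -5.9]
contact_force: [0.1, -0.3, -3.6]
gripper_width: 0.0198
gripper_force: 30.0
14.38 [ 0.4799 -0.0338  0.226 ] [-179.9   -0.3   -5.9] [ 0.1 -0.3 -3.6] 0.019803499197984725
rim [399.5 255.6] [24.3 25. ] [ 0.5309 -0.1902  0.06  ]
[np.float64(135.2), np.float64(-257.8), np.float64(-2.4), 0, 0, np.float64(0.036)]
```

View pics/v6.png

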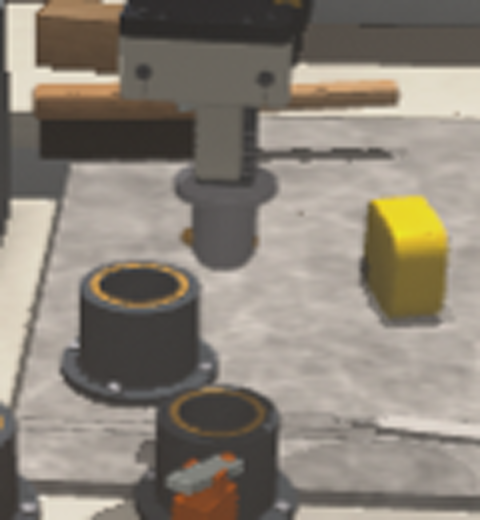

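The gauge came out with the plunger tips showing at (366,219) and (384,219). Their span is about 1.25 times the probe width, which fits 42/34 mm. All bushings are standing. Returning it to the far well.

```bash
python3 -m pendant '[[30,-57,-2,0,0,0.02],[60,-115,-2,0,0,0.04],[90,-172,-2,0,0,0.07],[120,-229,-2,0,0,0.07],[135,-258,-2,0,0,0.07],[135,-258,-2,0,0,0.07],[135,-258,-2,0,0,0.07]]' &&  python3 -m pendant '[[0,0,50,0,0,0],[0,0,100,0,0,0],[0,0,125,0,0,0],[0,0,140,0,0,0],[0,0,140,0,0,0]]'
python3 - <<'E'
from h import *
st();print(row(.639,.209,.077,-10))
E
```

```text
time_s: 15.35
tcp_pos: [0.6385, 0.2083, 0.2224]
eef_rot: [179.9, 0.2, -9.9]
contact_force: [-0.0, -0.4, -3.5]
gripper_width: 0.0201
gripper_force: 30.0
time_s: 15.98
tcp_pos: [0.6391, 0.208, 0.084]
eef_rot: [179.9, 0.1, -9.9]
contact_force: [-0.2, -0.1, -2.6]
gripper_width: 0.0198
gripper_force: 30.0
15.97 [0.6391 0.208  0.084 ] [ 1.799e+02  1.000e-01 -9.900e+00] [-0.2 -0.1 -2.6] 0.019774309591951953
[np.float64(-0.3), np.float64(-1.0), np.float64(7.0), 0, 0, np.float64(0.001)]
```

```bash
python3 -m pendant '[[0,0,3,0,0,0],[0,0,5,0,0,0],[0,0,5.5,0,0,0],[0,0,5.5,0,0,0]]'; python3 -m pendant '[[0,0,1,0,0,0],[0,0,1,0,0,0]]'
```

```text
time_s: 16.48
tcp_pos: [0.6398, 0.2089, 0.0794]
eef_rot: [-180.0, -0.0, -9.9]
contact_force: [0.1, 0.0, -2.3]
gripper_width: 0.0199
gripper_force: 30.0
time_s: 16.73
tcp_pos: [0.6399, 0.2089, 0.0794]
eef_rot: [-180.0, -0.0, -9.9]
contact_force: [-3.5, -0.8, 4.8]
gripper_width: 0.0199
gripper_force: 30.0
```

```bash
python3 -m pendant '[[0,0,0,0,0,0],[0,0,0,0,0,0],[0,0,0,0,0,0],[0,0,-30,0,0,0],[0,0,-60,0,0,0],[0,0,-120,0,0,0],[0,0,-120,0,0,0]]' 32 20
python3 - <<'E'
from h import *
st();print(row(.5435,.229,.2,-14))
E
```

```text
time_s: 17.6
tcp_pos: [0.6425, 0.21, 0.2041]
eef_rot: [-179.7, -0.5, -9.9]
contact_force: [0.2, -0.2, -0.5]
gripper_width: 0.0322
gripper_force: 0.0
17.6 [0.6425 0.21   0.2041] [-179.7   -0.5   -9.9] [ 0.2 -0.2 -0.5] 0.03220140051757832
[np.float64(-100.7), np.float64(-1.8), np.float64(4.1), 0, 0, np.float64(0.072)]
```

```bash
python3 -m pendant '[[-50,-2,0,0,0,0.07],[-98,-2,0,0,0,0.07],[-98,-2,0,0,0,0.07],[-98,-2,0,0,0,0.07],[-98,-2,0,0,0,0.07]]' 32 20
python3 - <<'E'
from h import *
st();print(row(.5435,.229,.078,-14))
t=snap("top","t8");s=snap("side","s8")
a=np.hstack([cv2.resize(s[250:370,230:430],(600,360)),cv2.resize(t[180:260,190:260],None,fx=4.5,fy=4.5)])[:,:800];
cv2.imwrite('pics/v7.png',a[:,:,::-1])
E
```

```text
time_s: 18.23
tcp_pos: [0.5442, 0.2276, 0.1978]
eef_rot: [180.0, 0.0, -13.9]
contact_force: [0.6, 0.3, -0.5]
gripper_width: 0.0321
gripper_force: 0.0
18.23 [0.5442 0.2276 0.1978] [180.    0.  -13.9] [ 0.6  0.3 -0.5] 0.03211844414831699
[np.float64(-1.0), np.float64(-1.2), np.float64(119.8), 0, 0, np.float64(0.001)]
```

View pics/v7.png

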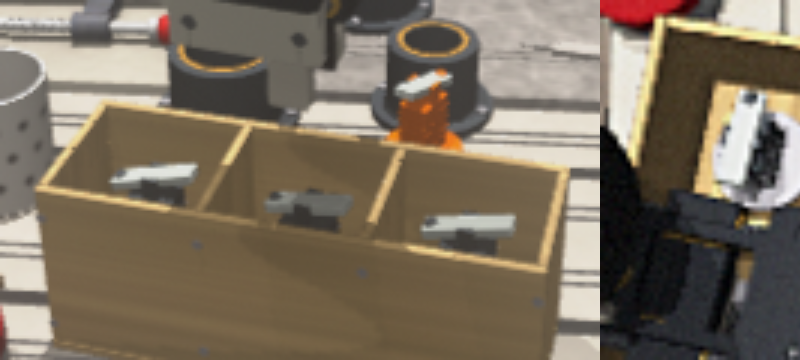

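The small gauge stands upright in the far well, rocker at (281,308). The gripper is above the medium gauge in the middle well.

```bash
python3 -m pendant '[[0,-1,50,0,0,0],[0,-1,85,0,0,0],[0,-1,105,0,0,0],[0,-1,120,0,0,0],[0,-1,120,0,0,0]]' 32 15 && python3 -m pendant '[[0,0,0,0,0,0],[0,0,0,0,0,0],[0,0,0,0,0,0],[0,0,0,0,0,0]]' 0 30 && python3 -m pendant '[[0,0,-10,0,0,0],[0,0,-40,0,0,0],[0,0,-90,0,0,0],[0,0,-142,0,0,0],[0,0,-142,0,0,0],[0,0,-142,0,0,0]]'
python3 - <<'E'
from bush import *
st();rims(snap("top","t9"));print(row(.531,-.1903,.165,-14))
E
```

```text
time_s: 18.95
tcp_pos: [0.5435, 0.2281, 0.0769]
eef_rot: [179.9, 0.1, -13.9]
contact_force: [0.6, 0.4, 0.2]
gripper_width: 0.032
gripper_force: 0.0
time_s: 19.45
tcp_pos: [0.5443, 0.229, 0.0791]
eef_rot: [-179.9, -0.1, -13.9]
contact_force: [0.2, -0.4, 5.7]
gripper_width: 0.0202
gripper_force: 29.8
time_s: 20.2
tcp_pos: [0.5428, 0.2282, 0.2193]
eef_rot: [180.0, 0.1, -13.9]
contact_force: [-0.8, 0.2, -4.5]
gripper_width: 0.0198
gripper_force: 29.9
20.2 [0.5428 0.2282 0.2193] [ 1.80e+02  1.00e-01 -1.39e+01] [-0.8  0.2 -4.5] 0.019782777854371346
rim [275.1 284.8] [ 8.4 16.8] [0.4707 0.0936 0.06  ]
rim [331.  279.9] [22.1 22.4] [ 0.4792 -0.0333  0.06  ]
rim [283.  274.8] [ 8.4 17.7] [0.4931 0.0753 0.06  ]
rim [399.6 255.6] [25.1 26. ] [ 0.531  -0.1903  0.06  ]
rim [319.6 215.2] [27.8 28.8] [ 0.6295 -0.0104  0.06  ]
[np.float64(89.5), np.float64(408.8), np.float64(53.6), 0, 0, np.float64(0.001)]
```

```bash
python3 -m pendant '[[13,60,0,0,0,0],[26,120,0,0,0,0],[39,180,0,0,0,0],[52,240,0,0,0,0],[65,300,0,0,0,0],[78,360,0,0,0,0],[89.5,408,20,0,0,0],[89.5,408,54,0,0,0],[89.5,408,54,0,0,0],[89.5,408,54,0,0,0],[89.5,408,54,0,0,0]]'
python3 - <<'E'
from bush import *
st();print(row(.531,-.1903,.165,-14))
s=snap("side","s10");p=np.array(r.get_state()["tcp_pos"]);print(proj("side",p-[0,0,.028]),proj("side",p-[0,0,.055]),proj("side",[.531,-.1903,.06]))
g=cv2.cvtColor(s,cv2.COLOR_RGB2GRAY);a,b=np.round(proj("side",p-[0,0,.028])).astype(int)
for v in(b,b+2,b+10,b+12): print(v,a-22,g[v,a-22:a+23].tolist())
hsv=cv2.cvtColor(s,cv2.COLOR_RGB2HSV);m=cv2.inRange(hsv,(8,80,80),(35,255,255))[225:262,330:380];y,x=np.nonzero(m);print(x.min()+330,x.max()+330,y.min()+225,y.max()+225)
E
```

```text
time_s: 21.62
tcp_pos: [0.5334, -0.1884, 0.1673]
eef_rot: [-180.0, -0.1, -13.8]
contact_force: [-0.3, 0.7, -2.8]
gripper_width: 0.0199
gripper_force: 29.9
21.62 [ 0.5334 -0.1884  0.1673] [-1.80e+02 -1.00e-01 -1.38e+01] [-0.3  0.7 -2.8] 0.019935081368443887
[np.float64(-1.9), np.float64(2.5), np.float64(2.3), 0, 0, np.float64(0.003)]
[353.80165749 201.55288937] [353.76524214 211.85265782] [354.67935113 230.88388096]
202 332 [87, 88, 87, 88, 87, 117, 162, 164, 150, 95, 90, 90, 90, 90, 88, 78, 68, 69, 68, 63, 64, 68, 69, 63, 59, 60, 66, 80, 89, 90, 90, 90, 91, 99, 143, 189, 188, 188, 186, 183, 180, 175, 171, 167, 165]
204 332 [87, 88, 87, 86, 103, 138, 156, 156, 142, 100, 80, 87, 89, 91, 90, 91, 91, 90, 90, 90, 90, 91, 92, 92, 91, 91, 91, 90, 91, 91, 91, 90, 87, 92, 138, 182, 187, 169, 142, 187, 184, 182, 177, 174, 175]
212 332 [208, 170, 99, 131, 163, 165, 168, 172, 173, 172, 170, 171, 152, 88, 78, 81, 83, 84, 85, 87, 89, 89, 90, 88, 88, 88, 85, 84, 82, 94, 134, 166, 169, 170, 170, 172, 174, 174, 171, 168, 168, 169, 167, 167, 169]
214 332 [191, 122, 111, 159, 169, 168, 169, 172, 174, 174, 174, 174, 155, 89, 79, 81, 83, 85, 86, 88, 90, 88, 89, 88, 87, 86, 85, 84, 82, 95, 143, 175, 173, 172, 172, 171, 171, 171, 170, 168, 168, 168, 169, 168, 172]
343 379 226 261
```

```bash
python3 -m pendant '[[-3,2.5,5,0,0,0],[-3,2.5,25,0,0,0],[-3,2.5,40,0,0,0],[-3,2.5,52,0,0,0],[-3,2.5,64,0,0,0],[-3,2.5,64,0,0,0]]' && python3 -m pendant '[[0,0,4,0,0,0],[0,0,8,0,0,0],[0,0,10,0,0,0],[0,0,10,0,0,0]]'
```

```text
time_s: 22.42
tcp_pos: [0.5284, -0.1906, 0.101]
eef_rot: [180.0, 0.1, -13.9]
contact_force: [-0.8, 0.1, -2.4]
gripper_width: 0.0204
gripper_force: 29.9
time_s: 22.92
tcp_pos: [0.5291, -0.1906, 0.0931]
eef_rot: [180.0, -0.0, -13.9]
contact_force: [-2.7, 2.0, 5.5]
gripper_width: 0.02
gripper_force: 29.9
```

```bash
python3 -m pendant '[[0,0,0,0,0,0],[0,0,0,0,0,0],[0,0,0,0,0,0],[0,0,-25,0,0,0],[0,0,-65,0,0,0],[0,0,-65,0,0,0]]' 40 25 &&  python3 -m pendant '[[-18,0,0,0,0,0],[-18,0,0,0,0,0],[-18,0,0,0,0,0],[-18,0,0,0,0,0],[-18,0,0,0,0,0]]' 0 10
python3 - <<'E'
from bush import *
st();s=snap("side","s11");print(row(.5305-.0194,-.1903+.0048,.131,-14));crop(s,310,160,410,260,3,'v8');
E
```

```text
time_s: 23.68
tcp_pos: [0.5311, -0.191, 0.1603]
eef_rot: [-180.0, -0.3, -13.9]
contact_force: [0.5, -0.3, -0.7]
gripper_width: 0.0401
gripper_force: 0.0
time_s: 24.3
tcp_pos: [0.5118, -0.1864, 0.1568]
eef_rot: [180.0, 0.0, -13.9]
contact_force: [-0.1, 0.4, 0.1]
gripper_width: 0.0011
gripper_force: 0.0
24.3 [ 0.5118 -0.1864  0.1568] [180.    0.  -13.9] [-0.1  0.4  0.1] 0.0011370013531173421
[np.float64(-0.8), np.float64(-0.7), np.float64(25.8), 0, 0, np.float64(0.001)]
```

```bash
python3 -m pendant '[[-1,-1,10,0,0,0],[-1,-1,16,0,0,0],[-1,-1,20,0,0,0],[-1,-1,23,0,0,0],[-1,-1,25.5,0,0,0],[-1,-1,26.5,0,0,0],[-1,-1,26.5,0,0,0]]' && python3 -m pendant '[[0,0,-25,0,0,0],[20,0,-28,0,0,0],[40,0,-26,0,0,0],[40,0,-26,0,0,0]]'
python3 - <<'E'
from bush import *
st();s=snap("side","s12")
a=np.hstack([s[160:250,310:400],cv2.imread('pics/s11.png')[160:250,310:400,::-1]]);crop(a,0,0,180,90,4,'v8')
E
```

```text
time_s: 25.22
tcp_pos: [0.51, -0.1851, 0.1318]
eef_rot: [180.0, 0.0, -13.9]
contact_force: [-8.7, 3.6, 16.3]
gripper_width: 0.0002
gripper_force: 8.9
time_s: 25.72
tcp_pos: [0.5506, -0.1949, 0.1561]
eef_rot: [180.0, -0.0, -13.9]
contact_force: [-1.0, -0.2, 0.5]
gripper_width: 0.0005
gripper_force: 0.0
25.73 [ 0.5506 -0.1949  0.1561] [180.   -0.  -13.9] [-1.  -0.2  0.5] 0.00048371732422809396
```

View pics/v8.png

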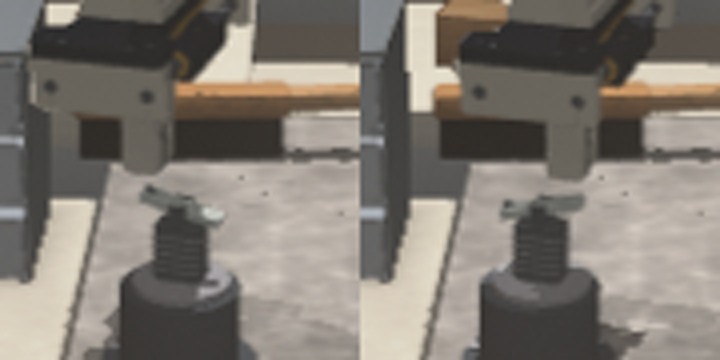

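Right half is before, left half after: the medium rocker tipped (stud end up at about (347,207)), and the fingers are above that end.

```bash
python3 -m pendant '[[-1,0,10,0,0,0],[-1,0,16,0,0,0],[-1,0,20,0,0,0],[-1,0,23,0,0,0],[-1,0,25,0,0,0],[-1,0,26.2,0,0,0],[-1,0,26.2,0,0,0]]' && python3 -m pendant '[[0,0,-25,0,0,0],[-19,0,-29,0,0,0],[-19,0,-29,0,0,0],[-19,0,-29,0,0,0],[-19,0,-29,0,0,0]]' 40 25
python3 - <<'E'
from bush import *
st();s=snap("side","s13");print(row(.5305,-.1903,.0925,-14))
d=lambda a,b:cv2.absdiff(cv2.imread(a)[205:217,342:368],b[205:217,342:368,::-1]).mean()
print(d('pics/s11.png',s),d('pics/s12.png',s))
E
```

```text
time_s: 26.65
tcp_pos: [0.5498, -0.1948, 0.1323]
eef_rot: [180.0, -0.2, -13.9]
contact_force: [-0.9, 1.2, 13.3]
gripper_width: 0.0005
gripper_force: 6.1
time_s: 27.28
tcp_pos: [0.5301, -0.1899, 0.1588]
eef_rot: [180.0, 0.1, -13.9]
contact_force: [0.3, 0.4, 0.1]
gripper_width: 0.0388
gripper_force: 0.0
27.27 [ 0.5301 -0.1899  0.1588] [ 1.80e+02  1.00e-01 -1.39e+01] [0.3 0.4 0.1] 0.038799811821777656
[np.float64(0.4), np.float64(0.3), np.float64(66.4), 0, 0, np.float64(0.002)]
4.451923076923077 20.572649572649574
```

```bash
python3 -m pendant '[[0,0,30,0,0,0],[0,0,55,0,0,0],[0,0,66,0,0,0],[0,0,66,0,0,0]]' && python3 -m pendant '[[0,0,0,0,0,0],[0,0,0,0,0,0],[0,0,0,0,0,0],[0,0,0,0,0,0]]' 0 30 && python3 -m pendant '[[0,0,-5,0,0,0],[0,0,-10,0,0,0],[0,0,-20,0,0,0],[0,0,-35,0,0,0],[0,0,-55,0,0,0],[0,0,-90,0,0,0],[0,0,-130,0,0,0],[0,0,-130,0,0,0]]'
python3 - <<'E'
from bush import *
st();s=snap("side","s14");print(row(.546,.2275,.223,-10))
p=np.array(r.get_state()["tcp_pos"]);a,b=np.round(proj("side",p-[0,0,.060])).astype(int)
for v in(b-5,b-1,b,b+1): print(v,a-16,s[v,a-16:a+17].astype(int).max(1).tolist(),(s[v,a-16:a+17,0].astype(int)-s[v,a-16:a+17,2]).tolist())
E
```

```text
time_s: 27.82
tcp_pos: [0.53, -0.19, 0.0927]
eef_rot: [180.0, 0.1, -13.9]
contact_force: [0.4, 0.5, -0.4]
gripper_width: 0.0401
gripper_force: 0.0
time_s: 28.32
tcp_pos: [0.5307, -0.1903, 0.0943]
eef_rot: [180.0, -0.1, -13.9]
contact_force: [-1.5, -2.1, 6.5]
gripper_width: 0.0199
gripper_force: 30.0
time_s: 29.32
tcp_pos: [0.5312, -0.19, 0.2278]
eef_rot: [-179.9, -0.3, -13.9]
contact_force: [-0.0, -0.5, -4.1]
gripper_width: 0.0203
gripper_force: 30.0
29.32 [ 0.5312 -0.19    0.2278] [-179.9   -0.3  -13.9] [-0.  -0.5 -4.1] 0.020316594987699714
[np.float64(-84.9), np.float64(-408.7), np.float64(2.5), 0, 0, np.float64(-0.068)]
186 339 [99, 101, 101, 101, 100, 102, 95, 80, 77, 81, 83, 85, 86, 88, 88, 89, 91, 90, 91, 89, 89, 87, 85, 82, 82, 88, 91, 93, 95, 99, 98, 98, 98] [39, 41, 41, 41, 40, 42, 35, 14, 3, 4, 3, 4, 3, 4, 3, 3, 3, 3, 3, 3, 3, 3, 3, 4, 10, 29, 33, 35, 36, 38, 38, 37, 37]
190 339 [51, 50, 51, 50, 51, 75, 99, 87, 78, 81, 83, 85, 86, 88, 90, 90, 90, 89, 89, 87, 87, 86, 84, 84, 77, 58, 53, 54, 54, 53, 54, 53, 55] [9, 8, 8, 7, 9, 30, 46, 22, 3, 3, 3, 3, 3, 4, 4, 3, 4, 3, 3, 3, 3, 4, 4, 6, 11, 12, 9, 9, 9, 9, 9, 8, 10]
191 339 [50, 50, 51, 51, 51, 66, 87, 81, 78, 81, 83, 85, 88, 88, 89, 89, 90, 89, 89, 87, 86, 85, 85, 90, 95, 75, 53, 54, 53, 54, 55, 55, 54] [8, 8, 9, 9, 9, 21, 36, 18, 4, 4, 3, 3, 3, 3, 3, 3, 4, 3, 3, 3, 3, 4, 4, 16, 37, 27, 9, 9, 8, 9, 9, 9, 8]
192 339 [50, 51, 51, 50, 52, 53, 61, 71, 79, 81, 84, 86, 87, 88, 89, 89, 89, 89, 88, 87, 87, 86, 84, 95, 110, 91, 53, 54, 53, 54, 55, 54, 54] [8, 8, 9, 8, 9, 9, 13, 9, 4, 3, 4, 3, 3, 4, 3, 3, 3, 4, 3, 3, 3, 4, 3, 24, 58, 41, 9, 9, 9, 8, 10, 8, 9]
```

Brass plunger tips show on both sides of the probe at rows 190–192. Back to the middle well.

```bash
python3 -m pendant '[[-12,-58,0,0,0,0],[-24,-116,0,0,0,0],[-36,-174,0,0,0,0],[-48,-232,0,0,0,-0.02],[-60,-290,0,0,0,-0.05],[-72,-348,0,0,0,-0.07],[-85,-409,0,0,0,-0.07],[-85,-409,0,0,0,-0.07],[-85,-409,0,0,0,-0.07]]' &&  python3 -m pendant '[[0,0,50,0,0,0],[0,0,100,0,0,0],[0,0,125,0,0,0],[0,0,139,0,0,0],[0,0,139,0,0,0],[0,0,139,0,0,0]]'
```

```text
time_s: 30.5
tcp_pos: [0.5448, 0.2272, 0.2221]
eef_rot: [179.9, 0.1, -9.9]
contact_force: [0.3, -0.6, -3.6]
gripper_width: 0.0196
gripper_force: 30.0
time_s: 31.25
tcp_pos: [0.5468, 0.2277, 0.0857]
eef_rot: [-179.9, -0.1, -9.9]
contact_force: [-0.2, -0.1, -2.6]
gripper_width: 0.0196
gripper_force: 30.0
```

```bash
python3 -c "
from h import *
st();print(row(.546,.2275,.0805,-10))"
```

```text
31.25 [0.5468 0.2277 0.0857] [-1.799e+02 -1.000e-01 -9.900e+00] [-0.2 -0.1 -2.6] 0.01963832996569805
[np.float64(-0.8), np.float64(0.3), np.float64(5.2), 0, 0, np.float64(0.002)]
```

```bash
python3 -m pendant '[[0,0,3,0,0,0],[0,0,4,0,0,0],[0,0,5,0,0,0],[0,0,5,0,0,0]]'; python3 -m pendant '[[0,0,0.8,0,0,0],[0,0,0.8,0,0,0]]'
```

```text
time_s: 31.75
tcp_pos: [0.5462, 0.2277, 0.0803]
eef_rot: [-180.0, -0.0, -9.9]
contact_force: [-3.4, -0.1, 5.4]
gripper_width: 0.0201
gripper_force: 30.0
time_s: 32.0
tcp_pos: [0.5463, 0.2277, 0.0803]
eef_rot: [-180.0, -0.1, -9.9]
contact_force: [-4.8, -0.6, 12.3]
gripper_width: 0.0199
gripper_force: 30.0
```

Seated. Release it, then go to the large gauge.

```bash
python3 -m pendant '[[0,0,0,0,0,0],[0,0,0,0,0,0],[0,0,0,0,0,0],[0,0,-30,0,0,0],[0,0,-60,0,0,0],[0,0,-120,0,0,0],[-50,0,-120,0,0,0],[-94,0,-120,0,0,0],[-94,0,-120,0,0,0],[-94,0,-120,0,0,0]]' 32 20
python3 - <<'E'
from bush import *
st();rims(snap("top","t15"));print(row(.4538,.2445,.078,-9))
E
```

```text
time_s: 33.25
tcp_pos: [0.4537, 0.244, 0.1989]
eef_rot: [-180.0, -0.0, -9.9]
contact_force: [0.4, 0.0, -0.0]
gripper_width: 0.0319
gripper_force: 0.0
33.25 [0.4537 0.244  0.1989] [-180.    -0.    -9.9] [ 0.4  0.  -0. ] 0.031861256831505404
rim [275.1 284.8] [ 8.2 16.8] [0.4707 0.0936 0.06  ]
rim [331.  279.9] [22.1 22.4] [ 0.4792 -0.0333  0.06  ]
rim [282.5 274.9] [ 9.1 18. ] [0.4929 0.0766 0.06  ]
rim [399.6 255.6] [25.1 26. ] [ 0.531  -0.1904  0.06  ]
rim [319.6 215.2] [27.9 28.7] [ 0.6296 -0.0105  0.06  ]
[np.float64(-0.3), np.float64(-0.6), np.float64(120.7), 0, 0, np.float64(-0.016)]
```

```bash
python3 -m pendant '[[0,0,50,0,0,0],[0,0,85,0,0,0],[0,0,105,0,0,0],[0,0,120,0,0,0],[0,0,120,0,0,0]]' 32 15 && python3 -m pendant '[[0,0,0,0,0,0],[0,0,0,0,0,0],[0,0,0,0,0,0],[0,0,0,0,0,0]]' 0 30 && python3 -m pendant '[[0,0,-10,0,0,0],[0,0,-40,0,0,0],[0,0,-90,0,0,0],[0,0,-142,0,0,0],[0,0,-142,0,0,0],[0,0,-142,0,0,0]]'
python3 - <<'E'
from bush import *
st();rims(snap("top","t16"));print(row(.6296,-.0105,.22,-10))
E
```

```text
time_s: 33.92
tcp_pos: [0.4535, 0.2431, 0.0774]
eef_rot: [179.9, 0.1, -9.9]
contact_force: [1.1, -0.4, 0.3]
gripper_width: 0.0323
gripper_force: 0.0
time_s: 34.42
tcp_pos: [0.4539, 0.2441, 0.0794]
eef_rot: [-179.9, -0.1, -9.9]
contact_force: [-0.7, -1.2, 7.0]
gripper_width: 0.0199
gripper_force: 29.7
time_s: 35.17
tcp_pos: [0.4525, 0.2432, 0.2199]
eef_rot: [180.0, 0.1, -9.9]
contact_force: [-0.6, 0.1, -3.3]
gripper_width: 0.0199
gripper_force: 29.9
35.17 [0.4525 0.2432 0.2199] [ 1.8e+02  1.0e-01 -9.9e+00] [-0.6  0.1 -3.3] 0.019929225156281774
rim [275.2 284.6] [ 8.7 16.8] [0.471  0.0933 0.06  ]
rim [331.  279.9] [22.1 22.3] [ 0.4792 -0.0334  0.06  ]
rim [282.7 274.8] [ 9.  18.1] [0.493  0.0762 0.06  ]
rim [399.6 255.6] [25.1 26. ] [ 0.531  -0.1904  0.06  ]
rim [319.6 215.2] [27.8 28.8] [ 0.6295 -0.0103  0.06  ]
[np.float64(218.2), np.float64(219.2), np.float64(-0.7), 0, 0, np.float64(0.001)]
```

```bash
python3 -m pendant '[[40,40,0,0,0,0],[80,80,0,0,0,0],[120,120,0,0,0,0],[160,160,0,0,0,0],[200,200,0,0,0,0],[218,219,20,0,0,0],[218,219,54,0,0,0],[218,219,54,0,0,0],[218,219,54,0,0,0],[218,219,54,0,0,0]]'
python3 - <<'E'
from bush import *
st();print(row(.6296,-.0105,.165,-10))
s=snap("side","s17");p=np.array(r.get_state()["tcp_pos"]);print(proj("side",p-[0,0,.028]),proj("side",p-[0,0,.055]),proj("side",[.6296,-.0105,.06]),proj("side",[.6296,-.0105,.139]))
g=cv2.cvtColor(s,cv2.COLOR_RGB2GRAY);a,b=np.round(proj("side",p-[0,0,.028])).astype(int)
for v in(b,b+2,b+11,b+13): print(v,a-24,g[v,a-24:a+25].tolist())
E
```

```text
time_s: 36.48
tcp_pos: [0.6312, -0.0089, 0.168]
eef_rot: [-180.0, -0.1, -9.8]
contact_force: [-0.6, 0.8, -2.7]
gripper_width: 0.02
gripper_force: 30.0
36.48 [ 0.6312 -0.0089  0.168 ] [-1.8e+02 -1.0e-01 -9.8e+00] [-0.6  0.8 -2.7] 0.020049207404439894
[np.float64(-1.3), np.float64(1.8), np.float64(3.0), 0, 0, np.float64(0.003)]
[302.52628349 233.13449387] [303.09205787 244.48486733] [304.95436101 265.68024929] [303.36677332 233.2646536 ]
233 279 [210, 210, 210, 210, 211, 210, 190, 133, 123, 122, 121, 117, 117, 117, 110, 93, 92, 91, 92, 94, 96, 98, 100, 99, 88, 65, 60, 65, 61, 63, 83, 95, 94, 95, 95, 95, 94, 94, 93, 143, 206, 210, 210, 208, 209, 212, 213, 214, 210]
235 279 [207, 207, 208, 210, 210, 212, 187, 115, 113, 96, 95, 95, 95, 95, 95, 95, 96, 95, 96, 96, 92, 85, 83, 78, 76, 72, 72, 73, 82, 95, 95, 95, 94, 94, 94, 95, 94, 93, 98, 138, 192, 210, 211, 212, 213, 213, 214, 216, 202]
244 279 [209, 209, 210, 210, 212, 211, 211, 210, 212, 213, 213, 193, 124, 81, 83, 84, 86, 88, 89, 89, 90, 91, 91, 91, 90, 90, 91, 90, 89, 89, 88, 86, 84, 81, 79, 142, 214, 214, 215, 214, 215, 215, 214, 214, 214, 214, 195, 132, 114]
246 279 [217, 209, 207, 207, 211, 216, 219, 220, 220, 218, 215, 194, 125, 81, 83, 85, 87, 87, 88, 89, 89, 90, 89, 90, 90, 90, 91, 90, 88, 88, 87, 85, 83, 82, 79, 144, 217, 217, 218, 218, 218, 218, 217, 214, 214, 205, 165, 104, 124]
```

```bash
python3 -m pendant '[[-3,2,5,0,0,0],[-3,2,25,0,0,0],[-3,2,40,0,0,0],[-3,2,52,0,0,0],[-3,2,64,0,0,0],[-3,2,64,0,0,0]]' && python3 -m pendant '[[0,0,4,0,0,0],[0,0,8,0,0,0],[0,0,10,0,0,0],[0,0,10,0,0,0]]'
```

```text
time_s: 37.28
tcp_pos: [0.6267, -0.0111, 0.1014]
eef_rot: [180.0, 0.1, -9.9]
contact_force: [0.3, -0.1, -3.8]
gripper_width: 0.0198
gripper_force: 30.0
time_s: 37.78
tcp_pos: [0.6273, -0.011, 0.0936]
eef_rot: [-180.0, -0.0, -9.9]
contact_force: [-3.4, 1.5, 3.9]
gripper_width: 0.0199
gripper_force: 30.0
```

```bash
python3 -m pendant '[[0,0,0,0,0,0],[0,0,0,0,0,0],[0,0,0,0,0,0],[0,0,-25,0,0,0],[0,0,-65,0,0,0],[0,0,-65,0,0,0]]' 40 25 &&  python3 -m pendant '[[-18,0,0,0,0,0],[-18,0,0,0,0,0],[-18,0,0,0,0,0],[-18,0,0,0,0,0],[-18,0,0,0,0,0]]' 0 10
python3 - <<'E'
from bush import *
st();s=snap("side","s18");print(row(.6293-.0197,-.0105+.0034,.130,-10))
E
```

```text
time_s: 38.52
tcp_pos: [0.6294, -0.0107, 0.1612]
eef_rot: [-179.9, -0.3, -9.9]
contact_force: [0.1, 0.3, -0.5]
gripper_width: 0.04
gripper_force: 0.0
time_s: 39.15
tcp_pos: [0.6098, -0.0079, 0.1573]
eef_rot: [180.0, 0.0, -9.9]
contact_force: [-0.7, -0.5, 0.1]
gripper_width: 0.0008
gripper_force: 0.0
39.15 [ 0.6098 -0.0079  0.1573] [180.    0.   -9.9] [-0.7 -0.5  0.1] 0.0007857211127401273
[np.float64(-0.2), np.float64(-0.9), np.float64(27.3), 0, 0, np.float64(0.002)]
```

```bash
python3 -m pendant '[[0,-1,10,0,0,0],[0,-1,16,0,0,0],[0,-1,20,0,0,0],[0,-1,23,0,0,0],[0,-1,25.5,0,0,0],[0,-1,26.8,0,0,0],[0,-1,26.8,0,0,0]]' && python3 -m pendant '[[0,0,-25,0,0,0],[20,0,-28,0,0,0],[39,0,-26,0,0,0],[39,0,-26,0,0,0],[39,0,-26,0,0,0]]'
python3 - <<'E'
from bush import *
st();s=snap("side","s19");b=cv2.imread('pics/s18.png')[:,:,::-1]
P=proj("side",[.6296,-.0105,.115]).astype(int);print(P)
x=[i[P[1]-12:P[1]+8,P[0]-20:P[0]+20] for i in(b,s)]
for i in x: print(cv2.cvtColor(i.copy(),cv2.COLOR_RGB2GRAY)[::2,::2])
E
```

```text
time_s: 40.08
tcp_pos: [0.609, -0.007, 0.1322]
eef_rot: [180.0, 0.0, -9.9]
contact_force: [-8.4, 2.2, 14.2]
gripper_width: 0.0003
gripper_force: 8.1
time_s: 40.7
tcp_pos: [0.6475, -0.0137, 0.1564]
eef_rot: [180.0, 0.0, -9.9]
contact_force: [-0.1, -0.2, 0.2]
gripper_width: 0.0007
gripper_force: 0.0
40.7 [ 0.6475 -0.0137  0.1564] [180.    0.   -9.9] [-0.1 -0.2  0.2] 0.0007193612236676268
[303 243]
[[201 195 194 196 200 197 195 194 193 191 192 112 104 104 103 103  95  75
  165 208]
 [211 209 207 210 210 207 208 210 206 206 206 139 105 105 105 104  96 123
  211 210]
 [210 213 213 211 210 212 212 215 214 211 211 146 105 106 105 106 100 169
  211 211]
 [210 213 213 211 212 213 213 216 216 215 212 212 183 162 145 140 182 211
  211 210]
 [212 212 212 212 214 214 216 214 213 214 213 214 213 212 214 214 211 212
  210 210]
 [214 214 214 214 215 214 217 215 213 203 179 104 129 150 143 125 117 206
  210 211]
 [214 215 214 212 214 190  83 132 137 124 104 105 108 106 108 114  98 194
  215 215]
 [208 206 214 212 209 153 123 137 130  77  63  80 105 109 115 117 168 216
  218 216]
 [213 221 225 222 225
[... 300 characters left out ...]
 207 208
  212 210]
 [211 213 205 146 131 121 112 136 213 211 211 209 208 211 211 211 209 209
  211 211]
 [210 212 212 211 212 212 205 215 216 214 211 212 211 211 212 210 210 211
  210 210]
 [212 212 212 212 213 186  64 109 184 205 213 214 213 213 213 214 213 212
  209 210]
 [214 215 214 213 213 122 112 113 110 111 119  95 122 213 213 213 212 212
  210 211]
 [214 215 215 212 213 143 121 105 114 107 108 110 110 149 205 213 213 212
  214 214]
 [207 206 212 212 209 212 213 173 138  72  62  77 112 112 149 204 204 214
  218 216]
 [214 220 225 221 225 226 220 222  84  63  61  70 103 108 148 196 188 199
  217 216]
 [104 102 104 102 108 112 113  82  64  62  61  61  62  73  98 103 142 216
  217 219]]
```

The large rocker has tipped (stud end now the raised one). Pressing it back.

```bash
python3 -m pendant '[[0,0,10,0,0,0],[0,0,16,0,0,0],[0,0,20,0,0,0],[0,0,23,0,0,0],[0,0,25,0,0,0],[0,0,26.5,0,0,0],[0,0,26.5,0,0,0]]' && python3 -m pendant '[[0,0,-25,0,0,0],[-19,0,-29,0,0,0],[-19,0,-29,0,0,0],[-19,0,-29,0,0,0],[-19,0,-29,0,0,0]]' 40 25
python3 - <<'E'
from bush import *
st();s=snap("side","s20");print(row(.6293,-.0105,.0925,-10))
d=lambda a,b:cv2.absdiff(cv2.imread(a)[239:251,290:322],b[239:251,290:322,::-1]).mean()
print(d('pics/s18.png',s),d('pics/s19.png',s))
E
```

```text
time_s: 41.62
tcp_pos: [0.6494, -0.0137, 0.1322]
eef_rot: [-180.0, -0.2, -9.9]
contact_force: [-0.1, -0.3, 10.0]
gripper_width: 0.0005
gripper_force: 5.0
time_s: 42.25
tcp_pos: [0.6295, -0.0104, 0.1586]
eef_rot: [180.0, 0.1, -9.9]
contact_force: [-0.1, -0.2, -0.5]
gripper_width: 0.039
gripper_force: 0.0
42.25 [ 0.6295 -0.0104  0.1586] [ 1.8e+02  1.0e-01 -9.9e+00] [-0.1 -0.2 -0.5] 0.03904436028107373
[np.float64(-0.1), np.float64(0.1), np.float64(66.1), 0, 0, np.float64(0.002)]
5.167534722222222 27.630208333333332
```

```bash
python3 -m pendant '[[0,0,30,0,0,0],[0,0,55,0,0,0],[0,0,66,0,0,0],[0,0,66,0,0,0]]' && python3 -m pendant '[[0,0,0,0,0,0],[0,0,0,0,0,0],[0,0,0,0,0,0],[0,0,0,0,0,0]]' 0 30 && python3 -m pendant '[[0,0,-5,0,0,0],[0,0,-10,0,0,0],[0,0,-20,0,0,0],[0,0,-35,0,0,0],[0,0,-55,0,0,0],[0,0,-90,0,0,0],[0,0,-130,0,0,0],[0,0,-130,0,0,0]]'
python3 - <<'E'
from bush import *
st();s=snap("side","s21");print(row(.454,.2435,.223,-10))
p=np.array(r.get_state()["tcp_pos"]);a,b=np.round(proj("side",p-[0,0,.060])).astype(int)
for v in(b-5,b-1,b,b+1): print(v,a-18,(s[v,a-18:a+19,0].astype(int)-s[v,a-18:a+19,2]).tolist())
E
```

```text
time_s: 42.8
tcp_pos: [0.6292, -0.0105, 0.0925]
eef_rot: [180.0, 0.1, -9.9]
contact_force: [0.0, -0.9, 0.2]
gripper_width: 0.04
gripper_force: 0.0
time_s: 43.3
tcp_pos: [0.63, -0.0105, 0.0942]
eef_rot: [-180.0, -0.1, -9.9]
contact_force: [0.6, -1.0, 4.7]
gripper_width: 0.02
gripper_force: 30.0
time_s: 44.3
tcp_pos: [0.6303, -0.0101, 0.228]
eef_rot: [-179.9, -0.3, -9.9]
contact_force: [0.4, 0.1, -3.1]
gripper_width: 0.02
gripper_force: 30.0
44.3 [ 0.6303 -0.0101  0.228 ] [-179.9   -0.3   -9.9] [ 0.4  0.1 -3.1] 0.02001164073590171
[np.float64(-216.2), np.float64(-219.7), np.float64(2.5), 0, 0, np.float64(0.002)]
217 285 [15, 14, 13, 13, 13, 11, 4, 4, 3, 3, 3, 3, 4, 4, 3, 3, 4, 3, 3, 3, 3, 3, 4, 4, 3, 4, 4, 4, 4, 3, 2, 4, 5, 5, 6, 5, 16]
221 285 [3, 2, 3, 14, 38, 44, 13, 3, 4, 3, 3, 3, 3, 3, 4, 3, 3, 3, 4, 4, 4, 4, 4, 4, 4, 3, 4, 4, 6, 10, 9, 5, 5, 6, 9, 18, 25]
222 285 [1, 1, 2, 2, 11, 31, 16, 3, 4, 4, 3, 4, 3, 3, 4, 4, 3, 4, 4, 4, 4, 4, 4, 4, 3, 4, 3, 4, 16, 39, 32, 4, 5, 6, 15, 24, 26]
223 285 [1, 1, 2, 2, 2, 9, 13, 4, 4, 4, 4, 3, 4, 4, 4, 3, 4, 4, 4, 3, 3, 3, 4, 3, 4, 4, 4, 4, 22, 54, 33, 2, 5, 6, 17, 26, 25]
```

Both tips are out on the large gauge too. Back to the near well.

```bash
python3 -m pendant '[[-40,-40,0,0,0,0],[-80,-80,0,0,0,0],[-120,-120,0,0,0,0],[-160,-160,0,0,0,0],[-200,-200,0,0,0,0],[-216,-220,0,0,0,0],[-216,-220,0,0,0,0],[-216,-220,0,0,0,0],[-216,-220,0,0,0,0]]' &&  python3 -m pendant '[[0,0,50,0,0,0],[0,0,100,0,0,0],[0,0,125,0,0,0],[0,0,139,0,0,0],[0,0,139,0,0,0],[0,0,139,0,0,0]]' && python3 -m pendant '[[0,0,3,0,0,0],[0,0,4,0,0,0],[0,0,5,0,0,0],[0,0,5,0,0,0]]'
```

```text
time_s: 45.48
tcp_pos: [0.4544, 0.2426, 0.2228]
eef_rot: [179.9, 0.0, -10.0]
contact_force: [0.1, -0.4, -3.4]
gripper_width: 0.0198
gripper_force: 30.0
time_s: 46.22
tcp_pos: [0.4552, 0.244, 0.0854]
eef_rot: [-179.9, -0.1, -9.9]
contact_force: [-0.3, -0.3, -2.9]
gripper_width: 0.0196
gripper_force: 30.0
time_s: 46.72
tcp_pos: [0.4548, 0.2437, 0.0803]
eef_rot: [-180.0, -0.1, -9.9]
contact_force: [-2.3, -1.1, 5.5]
gripper_width: 0.0198
gripper_force: 30.0
```

```bash
python3 -m pendant '[[0,0,0,0,0,0],[0,0,0,0,0,0],[0,0,0,0,0,0],[0,0,-30,0,0,0],[0,0,-60,0,0,0],[0,0,-120,0,0,0],[0,0,-170,0,0,0],[0,-60,-170,0,0,0],[0,-120,-170,0,0,0],[0,-180,-170,0,0,0],[0,-180,-170,0,0,0],[0,-180,-170,0,0,0]]' 32 20
python3 - <<'E'
from bush import *
st();t=snap("top","t22");rims(t);s=snap("side","s22")
a=np.hstack([cv2.resize(s[190:390,180:440],(520,400)),cv2.resize(t[130:330,150:290],(280,400))]);cv2.imwrite('pics/v9.png',a[:,:,::-1])
E
```

```text
time_s: 48.22
tcp_pos: [0.485, 0.4207, 0.2484]
eef_rot: [179.9, 0.0, -9.9]
contact_force: [-0.3, -0.6, -0.2]
gripper_width: 0.0319
gripper_force: 0.0
48.23 [0.485  0.4207 0.2484] [179.9   0.   -9.9] [-0.3 -0.6 -0.2] 0.03188603453567935
rim [275.2 284.6] [ 8.3 16.9] [0.471  0.0933 0.06  ]
rim [331.  279.9] [22.  22.5] [ 0.4792 -0.0334  0.06  ]
rim [283.1 274.9] [ 8.2 17.3] [0.4927 0.0752 0.06  ]
rim [399.6 255.6] [25.1 26. ] [ 0.531  -0.1904  0.06  ]
rim [319.5 215.3] [28.  28.8] [ 0.6292 -0.0103  0.06  ]
```

View pics/v9.png

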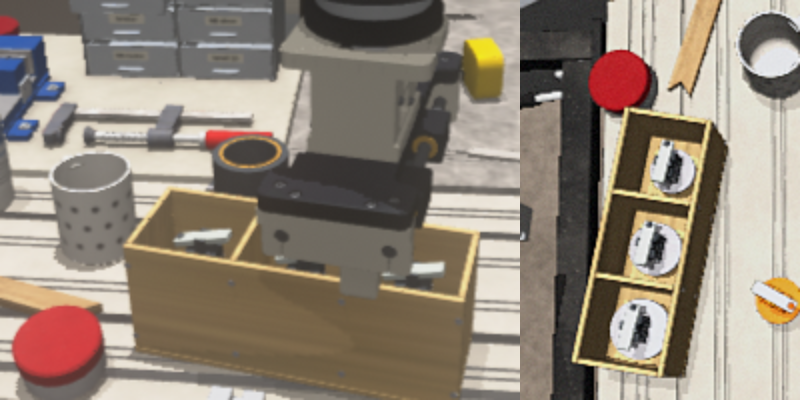

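All three gauges stand upright in their wells. The bushings have not moved, and the mug, tin and tape look undisturbed. Handing in.

```bash
python3 -c "
from plant import r
print(r.close_job())"
```

```text
the job is handed in; nothing more can be done
None
```

All three gauges were there; each was seated in its bore, sprung out, locked and set back upright on the floor of its own well, with the bushings still in place, and the job was handed in at about 48 s (plungers seen out on all three, readings not measured exactly).

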